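Open the combination padlock of the reagent lockbox and present it

ROBOT

A 6-joint arm with a two-finger parallel gripper is mounted at the origin on the work surface. World frame = base frame: x ahead of the robot, y to its left, z up, the work surface at z = 0. Lengths are in mm, angles in rad, forces in N, time in s.
With the tool pointing down it reaches from about 325 to 925 mm from the base axis. Payload 3.1 kg.
Tool frame: the origin (TCP) lies midway between the tips of the shut fingers; the grasp point (between the pads) lies 19 mm behind it (env.tcp_to_grasp is the distance from the TCP to the grasp point, in mm); z points along the fingers, y is the line along which they close (so a half turn about z gives the same grasp; the last joint's range is limited). The gripper opens to 85 mm and grips with 20 to 120 N. Pads are 22 mm wide; open, the fingers measure 114 mm over their backs; the gripper's body (76 mm by 85 mm) begins 54 mm behind the grasp point. The pads swing forward as they close: fully open they stand 13 mm farther back than shut.
Start: joints at [-1.398, 0.217, 1.613, -0, 1.311, -0.112], TCP at [175.625, -599.829, 231.3] pointing down, gripper open.
Joint ranges: [-2.75, 2.75], [-0.78, 2.1], [0.31, 2.55], [-1.13, 4.27], [0.13, 2.63], [-2.58, 2.58]. Speed limits (rad/s): [2.79, 2.79, 3.14, 3.14, 3.14, 3.14].

INTERFACE

Orientations are given as a unit quaternion [x, y, z, w].
In Python, from station import status, optics, close_job, env gives the robot as it stands.
- The arm moves only by the shell command python3 -m crank 'ROWS' [OPENING] [FORCE]. ROWS is JSON, a list of rows, each a list of 4 numbers: the shift along the world's x, y, z in units of 25 mm (1.0 is 25 mm), then the turn about the world's z in units of 6 degrees (1.0 is 6 degrees). In form: [[x, y, z, yaw], ...]. A call has 1 to 10 rows; each row shifts and turns the commanded pose from where the row before left it; what a row does not reach is not made up. A row lasts 1/12 s, in which the tool goes at most 41.7 mm and 7.16 degrees, less where a joint would pass 70% of its speed; a pose out of reach is approached as far as the arm can. A call is refused whole if a number of a shift passes 1 or a number of a turn 1, either way. A call with a gripper value outside its range is refused whole. OPENING is the opening, from -1 (shut) to 1 (fully open), set as the call begins (- or left out, the last holds). The fingers move at their own pace and stop on an object; FORCE is the grip in N (left out, the last holds). Time passes only in rows, so rows that do not move let the fingers close. It gives the time, the measured TCP pose, the force, the opening and the grip force at its end, in the units of the state.
- status.observe(): the state, without advancing time (a new reading comes with each control period).
- optics.read_camera(name): name is "side" or "top" or "wrist"; returns the picture (420x560x3 uint8, red, green, blue); there is no depth.
- optics.camera_params(name): a dict with "mtx" (3x3 intrinsics, pixels), "dist_coeffs" ([k1, k2, p1, p2, k3] as OpenCV has them; the pictures are not rectified), "cam_to_world" (4x4, takes a point from camera to world coordinates); the wrist camera has in their place "hand_eye" (4x4, takes a point from camera to tool coordinates, whose origin is the TCP and whose axes are the flange's). Camera axes: x right, y up, looking along -z (the intrinsics and any distortion apply to the point x, -y, -z); pixel columns grow to the right and rows downward; lengths in mm; the calibration is good to about 2 mm. A picture is of the moment at which its call begins: read the wrist's pose just before it. camera_params takes no time and is no camera call.
- close_job(): hands the job in; it is judged then, once.
The state is a dict: "clock": time; "joint_positions": joint angles; "dq": joint speeds; "tau": joint torques, N m; "ee_pos": TCP position; "tool_rot": TCP orientation; "force": force on the tool from outside, world axes, zero at the start; "wrist_torque": the same for the moment, N m; "finger_gap": finger opening in mm; "grasp_force": force on a finger pad.
Only numpy, scipy, OpenCV 4.12 (cv2) and the standard library are available. Lean on these libraries where they do the work, as an engineer would, in place of code of your own. Each camera call takes 0.05 s, during which the arm holds its last target. There are 200 camera calls.

TASK

Open the blue combination padlock on the reagent lockbox: the first numbers are already dialled, so turn the dial until its red mark clicks in at the white index bar, then draw the shackle fully out by its brass knob. Lift the open lock off the hasp and present it: finish while still holding it, level and still, at least 12 cm above the top of the box, with its shackle still fully out. Do not disturb the other things on the bench and on the box.

Things in the scene. Friction and masses are not known exactly. Their poses are not given: they have to be found in the camera images.
- lock: combination padlock, 0.4 to 0.6 kg: blue block 54 mm along its x, 60 along y, 46 tall, origin at the centre of its underside, z up. It sits astride the hasp's upright eye, which keeps it from turning; the straight shackle runs through the eye along y. Once the shackle is out, the lock comes off by lifting 30 mm straight up. Its -x and +x sides are free to grip
- dial_knob (a point): on the dial's axis at mid-height of its round, knurled, black knob (32 mm across, 12 tall), 55 mm above the lock's underside. Under the knob a black flange, 46 mm across, 3 thick, lies on the lock and turns with it. Knob top and flange carry the red mark; this point's y axis points to it
- dial (a joint): dial angle in rad, anticlockwise from above counts up; 0 = red mark at the white index bar on the lock's top (on its +y side, the brass knob's side). Starts 2 to 4 clicks (about 0.6 to 1.3 rad) above 0. Clicks every 0.314 rad (about 0.06 N m to pass one), one click being at 0; only there, within 0.1, is the shackle free
- shackle (a joint): how far the shackle is drawn out along the lock's +y, in m: 0 = shut, 0.024 = fully out against its stop. It slides with about 3 N and stays where it is left; with the dial at any other click it jams after 1 to 2 mm
- shackle_knob (a point): centre of the brass knob on the shackle's end: a cylinder 18 mm across, 24 long along the lock's y, with a 22 mm wide end flange. It is on the lock's +y side, 47 mm from the lock's middle when shut (5 mm gap to the lock's side) and 20 mm above the box's top
- lockbox: fixed steel box, 240 mm along its x, 304 along y, flat top 100 mm high (grey front deck, white lid behind), origin at the centre of its underside. The lock stands on the 4 mm thick hasp plate, 66 mm towards the box's -x from its middle, axes parallel to the box's; the hasp's eye is a plate 30 x 6 x 30 mm
- amber_bottle: loose bystander: amber glass bottle with white cap, 56 mm across, 110 mm tall; origin at its foot
- reagent_bottle: loose bystander: white plastic bottle with blue cap, 52 mm across, 100 mm tall; origin at its foot
- beaker: loose bystander: clear beaker, 60 mm across, 85 mm tall; origin at its foot
- tip_box: loose bystander: blue pipette-tip box with clear lid, 85 x 120 x 69 mm; origin at its foot
- kit_carton: loose bystander: blue and white kit carton, 130 x 200 x 91 mm; origin at its foot
- pipette: loose bystander: white pipette lying on the bench, 250 mm long; origin at its foot half-way along
- small_jar: loose bystander: small amber jar standing on the box's lid near a back corner, 38 mm across, 55 mm tall; origin at its foot

How it is judged:
By the outcome, as a careful person would: the job done as asked, in the order asked, and still so for the second after the job is handed in, while the arm keeps its last pose, push and grip.
It also fails if it takes over 54 s, if anything falls off the work surface, if the arm or the gripper's body presses on something with over 40 N, if the wrist force passes 120 N, or if a joint passes its speed limit or range.

## Working session

There is one attempt and no reset: what is moved stays moved. The work goes in short steps, Python scripts to look and compute and a shell command to move; the robot and the scene stay as the last step left them, time stands still between calls to the robot, and variables do not carry over. Pictures are saved under pics/ and viewed, at most 10 in all, crops included, and the job is handed in when it is done.

```bash
mkdir -p pics; ls
cat > h.py <<'E'
import numpy as np,cv2
from station import status,optics,env
from scipy.spatial.transform import Rotation as R
def grab(n):
    s=status.observe(); im=optics.read_camera(n); p=optics.camera_params(n)
    if 'hand_eye' in p:
        T=np.eye(4);T[:3,:3]=R.from_quat(s['tool_rot']).as_matrix();T[:3,3]=s['ee_pos'];p['cam_to_world']=T@np.array(p['hand_eye'])
    return im,p
def ray(p,uv):
    q=cv2.undistortPoints(np.array(uv,float).reshape(-1,1,2),np.array(p['mtx']),np.array(p['dist_coeffs'])).reshape(-1,2)
    d=np.c_[q[:,0],-q[:,1],-np.ones(len(q))]; C=np.array(p['cam_to_world']); return C[:3,3],d@C[:3,:3].T
def onz(p,uv,z):
    o,d=ray(p,uv); return o+d*((z-o[2])/d[:,2])[:,None]
def save(im,f): cv2.imwrite('pics/'+f,cv2.cvtColor(im,cv2.COLOR_RGB2BGR))
E
python3 - <<'E'
from h import *
s=status.observe();print(s)
a,p=grab('top');b,q=grab('side')
np.savez('first.npz',a=a,b=b)
for x in(p,q):print(np.round(x['cam_to_world'],2).tolist(),x['mtx'])
save(a,'t0.png');save(b,'s0.png')
E
```

```text
pics
{'clock': 0.0, 'joint_positions': array([-1.39820674e+00,  2.17743896e-01,  1.61490015e+00, -4.33463028e-05,
        1.31127458e+00, -1.12221367e-01]), 'dq': array([ 4.01852794e-04,  1.37964802e-03, -5.09065616e-05, -1.65134951e-04,
       -1.92489915e-03,  8.47942361e-04]), 'tau': array([ 7.22330587e-04, -3.96846485e+01, -3.03851223e+01, -3.07958476e-05,
        9.64166829e-03,  1.91016184e-06]), 'ee_pos': array([ 175.46922368, -599.03732126,  229.99236349]), 'tool_rot': array([ 9.89876002e-01,  1.41930083e-01, -5.60296602e-05, -1.16182217e-03]), 'force': array([1.07261024, 0.38788493, 0.09079629]), 'wrist_torque': array([-0.02535971, -0.03264228,  0.03502811]), 'grasp_force': 0.0, 'finger_gap': 85.64818931444078}
[[-0.03, 0.99, -0.12, 277.64], [-1.0, -0.03, 0.02, 67.01], [0.02, 0.12, 0.99, 1824.91], [0.0, 0.0, 0.0, 1.0]] [[443.4022769    0.         288.05924377]
 [  0.         443.4022769  212.35926498]
 [  0.           0.           1.        ]]
[[-0.9, 0.26, -0.36, -28.57], [-0.44, -0.56, 0.7, 1089.75], [-0.02, 0.78, 0.62, 1043.89], [0.0, 0.0, 0.0, 1.0]] [[469.73960532   0.         278.33630796]
 [  0.         469.73960532 209.96741157]
 [  0.           0.           1.        ]]
```

View pics/t0.png

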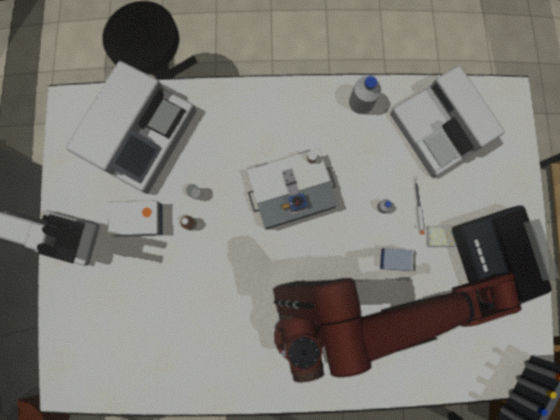

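View pics/s0.png

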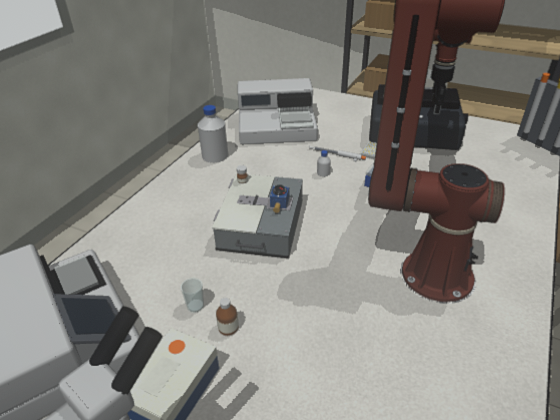

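The top view shows the box at about (293,188), the lock at (295,203), and the brass knob just left of it (world +y). The side view shows the lock at (280,195). I'll zoom in on both and measure.

Run:
```python
from h import *
z=np.load('first.npz');a,b=z['a'],z['b']
p,q=optics.camera_params('top'),optics.camera_params('side')
A=cv2.resize(a[140:240,240:345],None,fx=4,fy=4,interpolation=2);B=cv2.resize(b[160:265,205:310],None,fx=4,fy=4,interpolation=2)
B=B[:400];C=np.hstack([A[:400,:400],B[:400,:400]]);save(C,'c0.png')
for im,P,z0,(x0,x1,y0,y1) in((a,p,146,(270,330,190,220)),(b,q,146,(260,300,175,225))):
    h=cv2.cvtColor(im,cv2.COLOR_RGB2HSV);
    for nm,lo,hi in(('blue',(105,110,40),(130,255,255)),('brass',(8,110,90),(25,255,255))):
        m=cv2.inRange(h,lo,hi);k=np.zeros_like(m);k[y0:y1,x0:x1]=m[y0:y1,x0:x1]
        v,u=np.nonzero(k);
        if len(u):print(nm,len(u),u.mean(),v.mean(),u.min(),u.max(),v.min(),v.max(),onz(P,[[u.mean(),v.mean()]],120 if nm=='brass' else z0).round(1))
```

```text
blue 41 297.7073170731707 202.609756097561 290 305 195 209 [[520.5  -5.6 146. ]]
brass 19 285.4736842105263 205.73684210526315 283 288 204 207 [[513.2  41.2 120. ]]
blue 55 278.8181818181818 194.6727272727273 270 288 187 200 [[519.7  11.4 146. ]]
brass 31 276.35483870967744 207.16129032258064 274 279 203 211 [[513.3  43.4 120. ]]
```

View pics/c0.png

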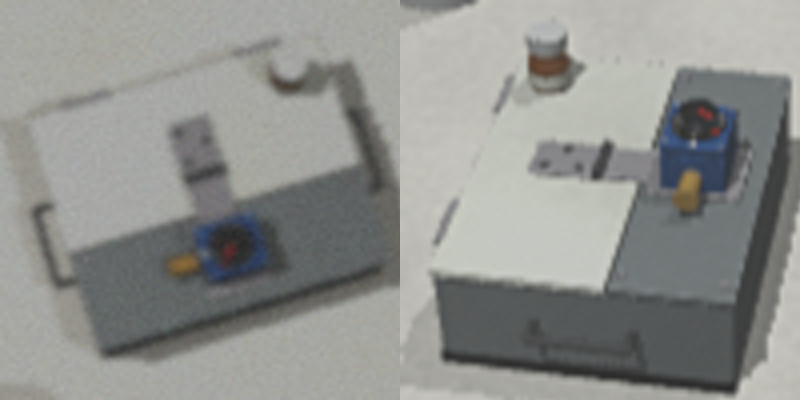

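The crops show the box yawed by about +17.5°. The brass knob is at roughly (513,42), which puts the lock centre near (525,-3), and the jar is far off at the back right corner. Moving to hover over the lock.

```bash
python3 -m crank '[[0.5,1,0.5,0],[0.5,1,0.5,0],[0.5,1,0.5,0.5],[0.5,1,0.5,1],[0.5,1,0.5,1],[0.5,1,0.5,1],[0.6,1,0.5,1],[0.6,1,0.5,1],[0.6,1,0,1],[0.6,1,0,1]]' 1 60
python3 -m crank '[[0.6,1,0,1],[0.6,1,0,1],[0.6,1,0,1],[0.6,1,0,1],[0.6,1,0,1],[0.6,1,0,1],[0.6,1,0,0.7],[0.6,1,0,0],[0.6,1,0,0],[0.6,1,0,0]]' 
python3 -m crank '[[0.6,1,0,1],[0.6,1,0,0],[0.6,1,0,0],[0.6,0.8,0,0],[0,0,0,0],[0,0,0,0],[0,0,0,0]]'
python3 - <<'E'
from h import *
a,p=grab('wrist');np.savez('w1.npz',a=a,C=p['cam_to_world']);save(a,'w1.png');print(np.round(p['hand_eye'],2).tolist(),p['mtx'][0],np.round(p['cam_to_world'],2).tolist())
E
```

```text
clock: 0.93
ee_pos: [311.2, -348.8, 332.2]
tool_rot: [0.859, 0.512, 0.0, 0.001]
force: [0.6, -0.5, -0.3]
finger_gap: 85.8
grasp_force: 0.0
clock: 1.77
ee_pos: [460.8, -98.3, 330.8]
tool_rot: [0.633, 0.775, -0.0, -0.0]
force: [0.8, -1.1, -0.2]
finger_gap: 85.4
grasp_force: 0.0
clock: 2.35
ee_pos: [520.1, -5.1, 330.7]
tool_rot: [0.591, 0.807, -0.001, -0.001]
force: [-0.0, -0.3, 0.7]
finger_gap: 85.4
grasp_force: 0.0
[[0.0, 0.95, 0.32, 82.79], [1.0, -0.0, 0.0, 0.4], [0.0, 0.32, -0.95, -142.04], [0.0, 0.0, 0.0, 1.0]] [337.22755782   0.         284.96226267] [[0.95, -0.29, -0.1, 495.74], [0.3, 0.9, 0.31, 74.05], [-0.0, -0.32, 0.95, 472.73], [0.0, 0.0, 0.0, 1.0]]
```

View pics/w1.png

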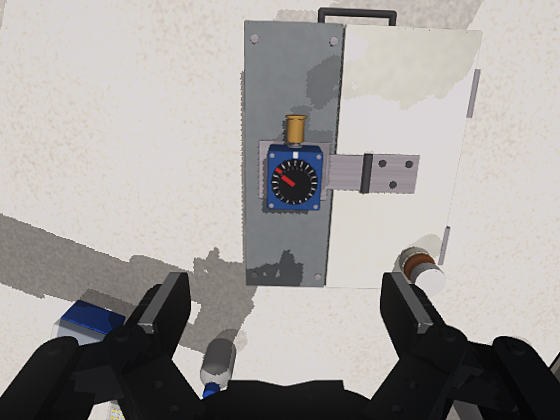

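The wrist view shows the lock top at about (294,180) and the red mark at about (285,177), to the upper left. The white index is at (295,155) and the brass knob at (296,128). Measuring precisely.

```bash
cat > meas.py <<'E'
from h import *
def meas(im,p,x0=225,x1=370,y0=90,y1=240):
    h=cv2.cvtColor(im,cv2.COLOR_RGB2HSV)
    def mk(lo,hi):
        m=cv2.inRange(h,lo,hi);k=np.zeros_like(m);k[y0:y1,x0:x1]=m[y0:y1,x0:x1];return k
    def pts(m): v,u=np.nonzero(m);return np.c_[u,v].astype(float)
    bl=mk((108,120,50),(128,255,255));hull=cv2.convexHull(max(cv2.findContours(cv2.morphologyEx(bl,cv2.MORPH_CLOSE,np.ones((25,25))),0,2)[0],key=cv2.contourArea))
    H=onz(p,hull.reshape(-1,2),150)[:,:2]
    r=cv2.minAreaRect(H.astype(np.float32));print('blue rect',r)
    br=pts(mk((12,100,60),(28,255,255)));B=onz(p,br,125)[:,:2];rb=cv2.minAreaRect(B.astype(np.float32));print('brass',len(B),rb)
    rd=np.r_[pts(mk((0,150,120),(6,255,255))),pts(mk((174,150,120),(180,255,255)))]
    D=onz(p,rd,165)[:,:2];m=D.mean(0);u=np.linalg.svd(D-m)[2][0]
    dk=mk((0,0,0),(180,120,45));k=cv2.morphologyEx(cv2.morphologyEx(dk,cv2.MORPH_CLOSE,np.ones((9,9))),cv2.MORPH_OPEN,np.ones((9,9)))
    c=max(cv2.findContours(k,0,2)[0],key=cv2.contourArea);(cx,cy),rad=cv2.minEnclosingCircle(c)
    c0=onz(p,[[cx,cy]],155)[0];print('dial circ',cx,cy,rad,c0.round(1))
    if (m-c0[:2])@u<0:u=-u
    print('red n',len(D),m.round(1),'axis deg',np.degrees(np.arctan2(u[1],u[0])).round(1),'red from disc centre',np.degrees(np.arctan2(*(m-c0[:2])[::-1])).round(1))
E
python3 - <<'E'
from meas import *
z=np.load('w1.npz');p=optics.camera_params('wrist');p['cam_to_world']=z['C'];a=z['a'];meas(a,p)
P=onz(p,[[246,21],[247,286],[341,26],[328,287],[482,31]],100);print(P.round(1))
for i,j in((0,1),(2,3)):
    d=P[i]-P[j];print(np.degrees(np.arctan2(-d[0],d[1])))
print(onz(p,[[295.5,155]],150).round(1))
print('tool y',R.from_quat(status.observe()['tool_rot']).as_matrix()[:,1])
save(cv2.resize(a[100:225,230:360],None,fx=4.6,fy=4.6,interpolation=2),'c1.png')
E
```

```text
blue rect ((527.982666015625, -1.0686721801757812), (52.71085739135742, 65.18714904785156), 15.837666511535645)
brass 479 ((516.3768310546875, 42.49013137817383), (20.05113410949707, 26.929292678833008), 17.58946418762207)
dial circ 293.68328857421875 181.01043701171875 23.108505249023438 [528.1  -3.  155. ]
red n 87 [5.184e+02 1.000e-01] axis deg 152.2 red from disc centre 162.5
[[ 437.6  126.1  100. ]
 [ 519.6 -165.6  100. ]
 [ 529.4  150.4  100. ]
 [ 618.7 -135.7  100. ]
 [ 667.6  191.9  100. ]]
15.71192248301848
17.335445773190468
[[522.3  20.9 150. ]]
tool y [ 0.9537958   0.30045341 -0.00114952]
```

View pics/c1.png

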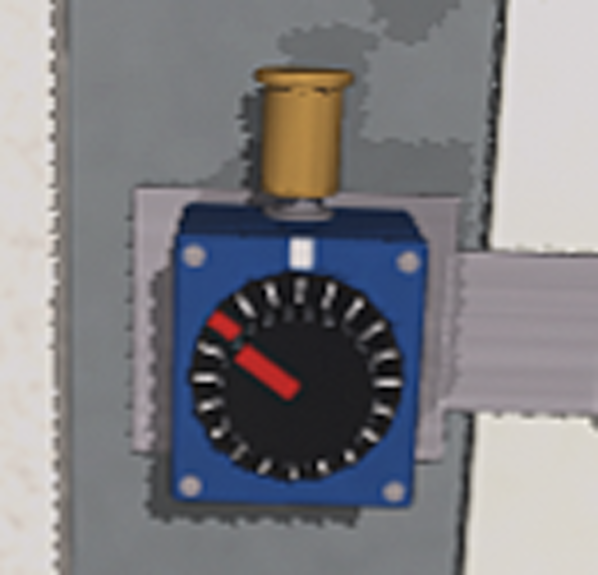

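The mark sits about 54° anticlockwise of the index, so 3 clicks. Refining the lock centre from the screws, flange and knob.

Run:
```python
from h import *
z=np.load('w1.npz');p=optics.camera_params('wrist');p['cam_to_world']=z['C']
f=lambda c:[230+c[0]/4.6-.4,100+c[1]/4.6-.4]
S=onz(p,[f(c) for c in((195,255),(408,261),(190,486),(394,490))],150);print(S.round(1),S.mean(0))
for i,j in((0,2),(1,3)):
    d=S[i]-S[j];print(np.degrees(np.arctan2(-d[0],d[1])))
for i,j in((1,0),(3,2)):
    d=S[i]-S[j];print(np.degrees(np.arctan2(d[1],d[0])))
print(onz(p,[f((296,378))],153).round(1),onz(p,[f((296,392))],165).round(1))
Q=onz(p,[f(c) for c in((303,75),(301,195))],122);print(Q.round(1))
s=status.observe();print(s['ee_pos'])
```

```text
[[500.7  14.1 150. ]
 [543.6  26.3 150. ]
 [514.5 -35.2 150. ]
 [557.5 -22.5 150. ]] [529.07880667  -4.31173932 150.        ]
15.604206160889788
15.858206062230868
15.963462525211215
16.401149829907492
[[528.8  -4.1 153. ]] [[528.5  -4.  165. ]]
[[512.2  54.1 122. ]
 [519.9  29.  122. ]]
[520.03939423  -5.41973414 330.87557815]
```

```bash
python3 -m crank '[[0.35,0.05,-0.5,0],[0,0,-1,0],[0,0,-1,0],[0,0,-1,0],[0,0,-1,0],[0,0,-1,0],[0,0,-0.8,0],[0,0,-0.6,0],[0,0,0,0],[0,0,0,0]]' 1 30
python3 -m crank '[[0,0,0,0],[0,0,0,0],[0,0,0,0],[0,0,0,0],[0,0,0,0],[0,0,0,0],[0,0,0,0],[0,0,0,0]]' -1 30; python3 -c "
from h import *
save(grab('wrist')[0],'w2.png')"
```

```text
clock: 3.23
ee_pos: [528.3, -4.5, 158.1]
tool_rot: [0.592, 0.806, -0.001, -0.001]
force: [0.8, -0.7, 0.4]
finger_gap: 85.1
grasp_force: 0.0
clock: 3.9
ee_pos: [529.8, -3.8, 159.9]
tool_rot: [0.591, 0.807, 0.0, 0.001]
force: [-1.9, -0.6, 6.1]
finger_gap: 30.0
grasp_force: 29.4
```

View pics/w2.png

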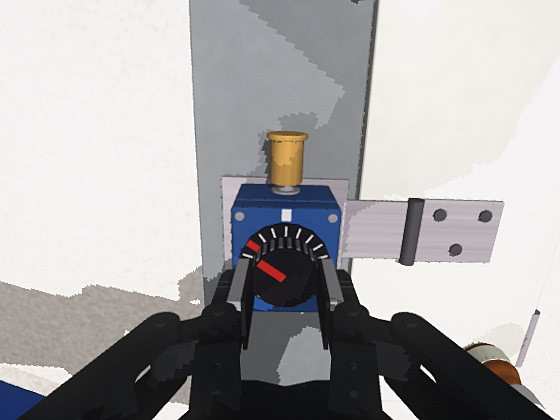

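The fingers grip the knob, with the red mark at (270,270), still upper left. Turning clockwise 54°.

```bash
python3 -m crank '[[0,0,0.05,-0.5],[0,0,0,-1],[0,0,0,-1],[0,0,0,-1],[0,0,0,-1],[0,0,0,-1],[0,0,0,-1],[0,0,0,-1],[0,0,0,-1],[0,0,0,-0.5]]' -1 40
python3 -m crank '[[0,0,0,0],[0,0,0,0],[0,0,0,0],[0,0,0,0]]'; python3 -c "
from h import *
print(status.observe()['wrist_torque'])
save(grab('wrist')[0],'w3.png')"
```

```text
clock: 4.78
ee_pos: [529.3, -3.3, 160.2]
tool_rot: [0.894, 0.448, 0.0, -0.0]
force: [-1.9, 0.4, 3.3]
finger_gap: 29.1
grasp_force: 40.2
clock: 5.12
ee_pos: [529.3, -3.4, 160.2]
tool_rot: [0.893, 0.451, -0.0, -0.0]
force: [-1.9, 1.3, 3.6]
finger_gap: 28.6
grasp_force: 40.3
[0.05077662 0.29658125 0.00231619]
```

View pics/w3.png

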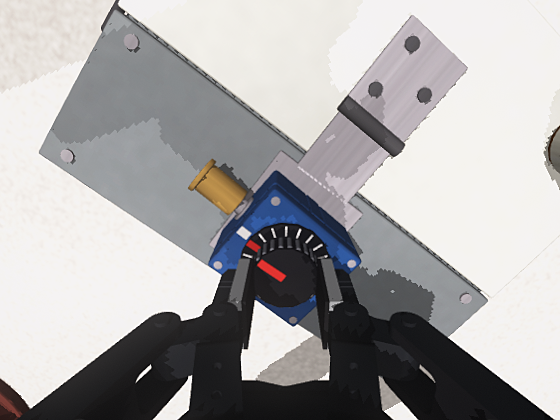

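The red mark at (254,245) lines up with the white index at (243,233), and the wrist torque is about zero. Releasing, rising, and turning back to pull on the brass knob.

```bash
python3 -m crank '[[0,0,0,0],[0,0,0,0],[0,0,0,0],[0,0,0,0],[0,0,0.5,0],[0,0,1,0],[0,0,1,0]]' 1
python3 -m crank '[[0,0,0.5,1],[0,0.23,0,1],[0,0.3,0,1],[-0.2,0.3,0,1],[-0.2,0.3,0,1],[-0.16,0.4,0,1],[0,0.3,0,1],[0,0,0,1],[0,0,0,0.75],[0,0,0,0]]' 0.2 60
python3 -m crank '[[0,0,0,0],[0,0,0,0]]'
python3 - <<'E'
from meas import *
a,p=grab('wrist');save(a,'w4.png')
meas(a,p,200,380,100,330)
M=R.from_quat(status.observe()['tool_rot']).as_matrix()[:,1];print('tooly',np.degrees(np.arctan2(M[1],M[0])))
E
```

```text
clock: 5.75
ee_pos: [528.4, -3.5, 222.7]
tool_rot: [0.893, 0.45, -0.001, -0.001]
force: [1.4, -0.3, 0.9]
finger_gap: 85.8
grasp_force: 0.0
clock: 6.58
ee_pos: [515.7, 42.3, 236.1]
tool_rot: [0.601, 0.799, 0.0, 0.001]
force: [0.3, -0.2, 0.2]
finger_gap: 51.5
grasp_force: 0.0
clock: 6.75
ee_pos: [515.6, 42.1, 235.6]
tool_rot: [0.602, 0.798, 0.0, 0.0]
force: [-0.1, -0.1, -0.7]
finger_gap: 51.2
grasp_force: 0.0
blue rect ((527.0598754882812, 4.513263702392578), (52.76369857788086, 74.47647857666016), 12.859530448913574)
brass 832 ((518.36279296875, 44.66340637207031), (20.18813133239746, 31.380712509155273), 15.924036979675293)
dial circ 285.10345458984375 270.5 29.61867904663086 [528.1  -0.6 155. ]
red n 138 [526.1   8.8] axis deg 103.4 red from disc centre 102.4
tooly 15.934043896994439
```

View pics/w4.png

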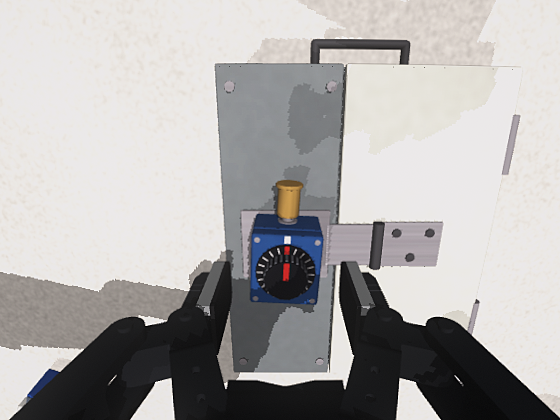

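The dial's red mark at (287,252) is at the index (287,240). Descending onto the brass knob at (289,200).

```bash
python3 -m crank '[[0,0,-0.7,0],[0,0,-1,0],[0,0,-1,0],[0,0,-1,0],[0,0,-0.8,0],[0,0,-0.6,0],[0,0,0,0],[0,0,0,0]]' 0.2
python3 -m crank '[[0,0,0,0],[0,0,0,0],[0,0,0,0],[0,0,0,0],[0,0,0,0],[0,0,0,0],[0,0,0,0],[0,0,0,0]]' -1 60
```

```text
clock: 7.47
ee_pos: [514.6, 42.1, 106.8]
tool_rot: [0.602, 0.798, -0.001, -0.001]
force: [-0.5, 0.8, 0.4]
finger_gap: 51.0
grasp_force: 0.0
clock: 8.13
ee_pos: [516.8, 42.1, 109.4]
tool_rot: [0.602, 0.799, 0.001, 0.001]
force: [-1.7, 0.2, 5.8]
finger_gap: 15.7
grasp_force: 58.3
```

```bash
python3 -m crank '[[-0.028,0.096,0,0],[-0.028,0.096,0,0],[-0.028,0.096,0,0],[-0.028,0.096,0,0],[-0.028,0.096,0,0],[0,0,0,0]]'
python3 -m crank '[[-0.028,0.096,0,0],[-0.028,0.096,0,0],[-0.028,0.096,0,0],[-0.028,0.096,0,0],[-0.028,0.096,0,0],[0,0,0,0],[0,0,0,0]]'
```

```text
clock: 8.63
ee_pos: [513.5, 54.1, 109.1]
tool_rot: [0.602, 0.799, 0.001, 0.002]
force: [0.8, -1.9, 6.3]
finger_gap: 15.9
grasp_force: 58.4
clock: 9.22
ee_pos: [510.0, 66.2, 108.7]
tool_rot: [0.601, 0.799, 0.001, 0.002]
force: [2.7, -1.2, 6.0]
finger_gap: 15.8
grasp_force: 58.3
```

```bash
python3 -m crank '[[-0.022,0.077,0,0],[-0.022,0.077,0,0],[0,0,0,0],[0,0,0,0]]'
```

```text
clock: 9.55
ee_pos: [509.7, 66.4, 108.8]
tool_rot: [0.601, 0.799, -0.002, 0.005]
force: [4.0, -12.4, 4.8]
finger_gap: 15.5
grasp_force: 58.2
```

At the stop (12 N). Releasing and rising.

```bash
python3 -m crank '[[0,0,0,0],[0,0,0,0],[0,0,0,0],[0,0,0.5,0],[0,0,1,0],[0,0,1,0],[0,0,1,0],[0,0,1,0],[0,0,0.5,0]]' 0.2
python3 -m crank '[[0.1,-0.4,0,0],[0.2,-0.7,0,0],[0.3,-0.9,0,0],[0.2,-0.9,0,0],[0,0,0,0],[0,0,0,0]]' 1
python3 - <<'E'
from meas import *
a,p=grab('wrist');save(a,'w5.png')
meas(a,p,200,380,60,330)
E
```

```text
clock: 10.3
ee_pos: [507.4, 70.8, 234.5]
tool_rot: [0.602, 0.799, 0.001, 0.0]
force: [0.2, 0.5, 0.2]
finger_gap: 51.3
grasp_force: 0.0
clock: 10.8
ee_pos: [525.9, -3.3, 229.9]
tool_rot: [0.603, 0.798, -0.001, -0.002]
force: [-0.0, 0.2, -0.2]
finger_gap: 84.8
grasp_force: 0.0
blue rect ((528.5009155273438, 0.9923439025878906), (52.75054168701172, 67.07169342041016), 10.468011856079102)
brass 966 ((517.0841064453125, 67.60742950439453), (20.351242065429688, 27.401628494262695), 14.267605781555176)
dial circ 289.8546447753906 217.51211547851562 32.28770065307617 [528.9  -2.2 155. ]
red n 180 [527.2   7.9] axis deg 102.3 red from disc centre 99.7
```

View pics/w5.png

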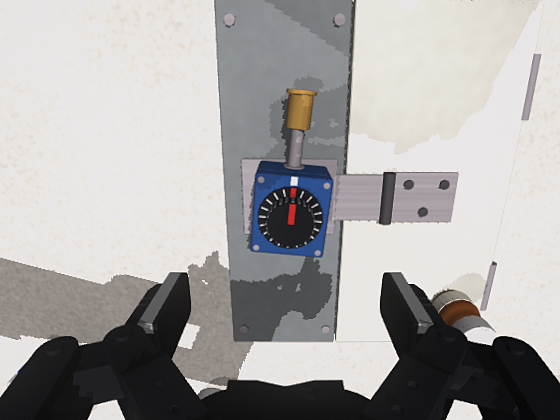

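The shackle is out, with the brass knob at (300,108). The lock looks slightly rotated, so I'm checking its yaw from the screws.

Run:
```python
from h import *
s=status.observe();p=optics.camera_params('wrist');T=np.eye(4);T[:3,:3]=R.from_quat(s['tool_rot']).as_matrix();T[:3,3]=s['ee_pos'];p['cam_to_world']=T@np.array(p['hand_eye'])
S=onz(p,[(261,180),(327,186),(257,247),(319,253)],150);print(S.round(1),S.mean(0))
for i,j in((0,2),(1,3)):
    d=S[i]-S[j];print(np.degrees(np.arctan2(-d[0],d[1])))
for i,j in((1,0),(3,2)):
    d=S[i]-S[j];print(np.degrees(np.arctan2(d[1],d[0])))
P=onz(p,[[229,20],[243,328],[340,19],[326,328],[353,0],[337,341]],100);print(P.round(1))
for i in(0,2,4):
    d=P[i]-P[i+1];print('edge',np.degrees(np.arctan2(-d[0],d[1])))
M=T[:3,1];print('tooly',np.degrees(np.arctan2(M[1],M[0])))
```

```text
[[503.1  17.4 150. ]
 [547.5  25.8 150. ]
 [513.  -32.  150. ]
 [557.8 -24.1 150. ]] [530.37836889  -3.21582008 150.        ]
11.30425196415218
11.664706144188377
10.665767754530094
9.955818654715324
[[ 449.8  114.   100. ]
 [ 523.5 -145.4  100. ]
 [ 527.4  136.8  100. ]
 [ 601.7 -122.8  100. ]
 [ 532.4  151.3  100. ]
 [ 617.3 -134.8  100. ]]
edge 15.857110105457053
edge 15.983649711509376
edge 16.526554902069012
tooly 15.937439190361966
```

The lock turned about 5° within its play on the hasp, while the box is at 16°. The tool is at 16°, so gripping will square the lock up. Descending on its ±x sides.

```bash
python3 -m crank '[[0.14,-0.02,-0.5,0],[0,0,-1,0],[0,0,-1,0],[0,0,-1,0],[0,0,-0.7,0],[0,0,-0.5,0],[0,0,0,0],[0,0,0,0]]' 1
python3 -m crank '[[0,0,0,0],[0,0,0,0],[0,0,0,0],[0,0,0,0],[0,0,0,0],[0,0,0,0]]' -1 40
python3 -m crank '[[0,0,0,0],[0,0,0,0],[0,0,0,0]]' -1 80
```

```text
clock: 11.52
ee_pos: [530.0, -2.3, 113.9]
tool_rot: [0.601, 0.799, -0.0, -0.001]
force: [0.6, 0.1, 0.1]
finger_gap: 85.1
grasp_force: 0.0
clock: 12.02
ee_pos: [531.8, -3.2, 117.0]
tool_rot: [0.602, 0.799, 0.0, 0.001]
force: [-2.3, 0.3, 6.2]
finger_gap: 54.5
grasp_force: 42.8
clock: 12.27
ee_pos: [531.8, -3.2, 117.3]
tool_rot: [0.602, 0.799, 0.0, 0.001]
force: [-2.5, -0.0, 6.8]
finger_gap: 53.2
grasp_force: 82.8
```

```bash
python3 -m crank '[[0,0,0.2,0],[0,0,0.2,0],[0,0,0.2,0],[0,0,0.2,0],[0,0,0.2,0],[0,0,0,0]]'
```

```text
clock: 12.77
ee_pos: [531.5, -2.9, 141.3]
tool_rot: [0.602, 0.799, 0.001, 0.001]
force: [0.9, -1.6, -3.8]
finger_gap: 53.6
grasp_force: 83.2
```

```bash
python3 -m crank '[[0,0,0.3,0],[0,0,0.4,0],[0,0,0.5,0],[0,0,0.6,0],[0,0,0.7,0],[0,0,0.7,0],[0,0,0.7,0],[0,0,0.5,0],[0,0,0.3,0],[0,0,0.2,0]]'
python3 -m crank '[[0,0,0.1,0],[0,0,0,0],[0,0,0,0],[0,0,0,0],[0,0,0,0],[0,0,0,0],[0,0,0,0],[0,0,0,0]]'
python3 - <<'E'
from h import *
w,_=grab('wrist');s,_=grab('side')
save(np.hstack([cv2.resize(w[0:420,140:440],(400,560)),cv2.resize(s[130:270,200:300],(400,560),interpolation=2)]),'f.png')
E
```

```text
clock: 13.6
ee_pos: [531.4, -2.9, 264.5]
tool_rot: [0.602, 0.799, 0.001, 0.001]
force: [0.2, -0.9, -4.8]
finger_gap: 53.2
grasp_force: 83.7
clock: 14.27
ee_pos: [530.7, -3.0, 264.8]
tool_rot: [0.602, 0.799, -0.0, -0.0]
force: [-0.3, 0.1, -5.0]
finger_gap: 53.1
grasp_force: 83.7
```

View pics/f.png

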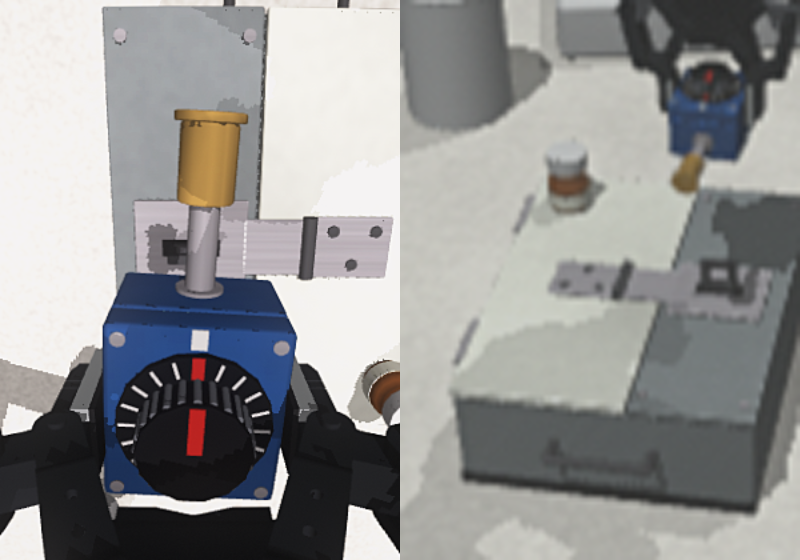

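The lock is clear of the hasp and level, with the shackle fully out and its underside about 15 cm above the box top. The jar hasn't moved. Handing in.

```bash
python3 -c "
from station import close_job
print(close_job())"
```

```text
the job is handed in; nothing more can be done
None
```

I handed the job in at about 14 s: the lock is open with its shackle drawn to the stop, off the hasp, and held level and still about 15 cm above the box top, with the small jar undisturbed and no contact with anything else noticed.

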